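Unlock the leak tester's dome with its yellow key

TASK

Take the yellow key out of the key stand, put it fully into the yellow-ringed lock on top of the leak tester, and turn it clockwise as far as it goes so that the bolt holding the test dome is withdrawn. Leave the key in the lock, turned, and let go of it. Leave the blue key where it stands.

Things in the scene. Friction and masses are not known exactly. Their poses are not given: they have to be found in the camera images.
- yellow_key_grip (a point): Centre of the yellow bow, 56 wide (y) x 16 thick (x) x 46 mm high, of the right key, upright in a stand, z up. Pinch it from above across x. Under it a thin stem, a steel flange 52 mm across (underside 49 mm below this point) and a flat blade 34 (y) x 8 mm (x) ending 89 mm below. The flange rests on the stand, 40 mm of blade in a slot: lift clear by 50 mm. 90 g. Same after a half turn about z.
- lock_mouth (a point): Centre of the slot's mouth in a steel rotor flush in a yellow ring (104 mm across, 106 mm above the counter) on the grey tester (240 x 320 mm). z up, y along the slot, turns with the rotor. Slot 42 (y) x 16 mm (x), mouth flared across x, 44 mm deep: blade plays 4 mm each way. Home: flange on rotor, bow centre 49 mm above this point. Clear dome (top 183 mm up) and green button are over 100 mm off.
- bolt (a joint): Hidden bolt in the tester, driven by the rotor: 0 locked, 0.012 m withdrawn, in proportion. The key idles about 14 degrees, then the rotor follows clockwise (from above) for 63 degrees to its stop: 77 in all, against 0.08 N m of friction; it stays where it is left. A small black-framed window on the tester, beyond the lock, shows red when locked, green when withdrawn.
- blue_key_grip (a point): Centre of the blue bow of the other key, same shape and size as the yellow one. Not to be used or moved. The keys stand 110 mm apart in a row along their bows' width (y), either in either slot, in a grey key stand 80 x 220 mm, 60 mm high.
Not all that is in view belongs to the job. What is shaped like the part that bears yellow_key_grip but green, red or turquoise is not meant.

How it is judged (in metres and radians):
On the way, in this order (a step that is already met when the one before it is completed fails the run):
1. the yellow key is fully in the lock, upright, while the bolt is still locked (horizontal distance between yellow_key_grip and lock_mouth below 0.015 m and z of yellow_key_grip in the frame of lock_mouth below 0.057 m and angle between yellow_key_grip's own z axis and vertical below 0.2 rad and value of joint bolt below 0.004 m), for 0.2 s.
2. the bolt is withdrawn with the key in the lock (value of joint bolt above 0.009 m and horizontal distance between yellow_key_grip and lock_mouth below 0.02 m and z of yellow_key_grip in the frame of lock_mouth below 0.06 m), for 0.2 s.
At the end, for the whole second after the job is handed in: The bolt is withdrawn by more than 9 mm of its 12 mm; the yellow key stands in the lock, its bow's centre within 15 mm of the lock's axis and less than 57 mm above the slot's mouth (8 mm of fully home), tilted less than 11 degrees, and released; the blue key's bow is within 20 mm of where it was (value of joint bolt above 0.009 m and horizontal distance between yellow_key_grip and lock_mouth below 0.015 m and z of yellow_key_grip in the frame of lock_mouth below 0.057 m and angle between yellow_key_grip's own z axis and vertical below 0.2 rad and distance of blue_key_grip from where it was at the start of the episode below 0.02 m); the robot touches nothing.
It fails at once if the blue key is displaced by more than 30 mm (distance of blue_key_grip from where it was at the start of the episode above 0.03 m).
It also fails if it takes over 45 s, if anything falls off the work surface, if the arm or the gripper's body presses on something with over 40 N, if the wrist force passes 120 N, or if a joint passes its speed limit or range.

ROBOT

A 6-joint arm with a two-finger parallel gripper is mounted at the origin on the work surface. World frame = base frame: x ahead of the robot, y to its left, z up, the work surface at z = 0. Lengths are in m, angles in degrees, forces in N, time in s.
With the tool pointing down it reaches from about 0.375 to 0.9 m from the base axis. Payload 3.1 kg.
Tool frame: the origin (TCP) lies midway between the tips of the shut fingers; the grasp point (between the pads) lies 19 mm behind it; z points along the fingers, y is the line along which they close (so a half turn about z gives the same grasp; the last joint's range is limited). The gripper opens to 87 mm and grips with 3 to 60 N. Pads are 19 mm wide; open, the fingers measure 117 mm over their backs; the gripper's body (75 mm by 190 mm) begins 51 mm behind the grasp point.
Start: joints at [59.903, 30.224, 82.088, -0, 67.689, -10.227], TCP at [0.212, 0.588, 0.223] pointing down, gripper open.
Joint ranges: [-176.69, 176.69], [-43.24, 126.21], [12.49, 139.97], [-82, 262], [0, 151.66], [-163.58, 163.58]. Speed limits (degrees/s): [159.86, 159.86, 180, 180, 180, 180].

INTERFACE

Orientations are given as a 3x3 rotation matrix whose columns are the frame's x, y, z axes.
In Python, from rig import read_state, capture, camera_info, hand_in gives the robot as it stands.
- The arm moves only by the tool drive_tool, never from a script. Its argument "motion" is a list of rows, each a list of 2 entries, a list of its own where there are three numbers: the shift along the tool's x, y, z in mm, then the turn, a rotation vector about the tool's x, y, z in rad. A call has 1 to 5 rows; each row shifts and turns the commanded pose from where the row before left it, along the tool's axes as they then stand; what a row does not reach is not made up. A row lasts 1/10 s, in which the tool goes at most 50 mm and 8.59 degrees, less where a joint would pass 70% of its speed; a pose out of reach is approached as far as the arm can. A call is refused whole if a number of a shift passes 50 or a number of a turn 0.15, either way. A call with a gripper value outside its range is refused whole. "gripper" is the opening, from 0 (shut) to 1 (fully open), set as the call begins (left out, the last holds). The fingers move at their own pace and stop on an object; the grip force is fixed at half the most. Time passes only in rows, so rows that do not move let the fingers close. It gives the time, the measured TCP pose, the force, the opening and the grip force at its end, in the units of the state.
- read_state(): the state, without advancing time (a new reading comes with each control period).
- capture(name): name is "scene" or "top"; returns the picture (400x640x3 uint8, red, green, blue); there is no depth.
- camera_info(name): a dict with "fovy" (degrees; the focal length in pixels is half the picture's height over the tangent of half this angle, whatever the lens; pixels are square), "cx", "cy" (the principal point, pixels), "xyz" and "orientation" of the camera in the world. Camera axes: x right, y down, z forward; pixel columns grow to the right and rows downward; lengths in m; the calibration is good to about 2 mm. A picture is of the moment at which its call begins. camera_info takes no time and is no camera call.
- hand_in(): hands the job in; it is judged then, once.
The state is a dict: "time_s": time; "joint_positions": joint angles; "qvel": joint speeds; "tau": joint torques, N m; "position": TCP position; "tcp_rot": TCP orientation; "force": force on the tool from outside, world axes, zero at the start; "moment": the same for the moment, N m; "opening": opening from 0.0 (shut) to 1.0 (fully open); "grasp_force": force on a finger pad.
Only numpy, scipy, OpenCV 4.12 (cv2) and the standard library are available. Lean on these libraries where they do the work, as an engineer would, in place of code of your own. Each camera call takes 0.05 s, during which the arm holds its last target. There are 200 camera calls.

## Working session

There is one attempt and no reset: what is moved stays moved. The work goes in short steps, Python scripts to look and compute and a tool call to move; the robot and the scene stay as the last step left them, time stands still between calls to the robot, and variables do not carry over. Pictures are saved under pics/ and viewed, at most 10 in all, crops included, and the job is handed in when it is done.

Besides the shell and the picture viewer there is one more tool, called after "Emit:" in YAML: its name, and indented under it one key for each argument. drive_tool: Moves the arm, as the interface text tells. Its arguments: {"type":"object","properties":{"motion":{"type":"array","items":{"type":"array"}},"gripper":{"type":"number"}},"required":["motion"]}

```bash
mkdir -p pics
python3 - <<'E'
from rig import *
import cv2
for n in("scene","top"):
    i=camera_info(n);print(n,i)
    cv2.imwrite(f"pics/{n}0.png",capture(n)[:,:,::-1])
s=read_state();print(s)
E
```

```text
scene {'fovy': 56.927708146576535, 'cx': 322.704463893276, 'cy': 199.20224493765238, 'xyz': array([1.06345149, 0.4092785 , 0.75706705]), 'orientation': array([[-0.45883089,  0.68186173, -0.56968307],
       [ 0.88851904,  0.35416779, -0.2917175 ],
       [ 0.0028524 , -0.64002325, -0.76835025]])}
top {'fovy': 47.35047381520259, 'cx': 309.7117156103089, 'cy': 198.89736791618847, 'xyz': array([0.48367897, 0.16123533, 1.01536766]), 'orientation': array([[-0.02101167, -0.99687712,  0.07612174],
       [-0.99965623,  0.01975383, -0.01723955],
       [ 0.01568201, -0.07645781, -0.99694949]])}
{'time_s': 0.1, 'joint_positions': array([ 5.99011471e+01,  3.02736179e+01,  8.21501906e+01, -9.79401914e-04,
        6.76878506e+01, -1.02273882e+01]), 'qvel': array([ 0.0744281 , -0.18092827, -0.17842368, -0.03663558,  0.10763739,
       -0.01994325]), 'tau': array([-2.44699322e-04, -4.40986705e+01, -1.77149177e+01,  6.34562527e-02,
        5.34042902e-02, -2.38531038e-05]), 'position': array([0.21208471, 0.58721147, 0.22166335]), 'tcp_rot': array([[-9.40459584e-01,  3.39904168e-01, -9.63637569e-04],
       [ 3.39905373e-01,  9.40458116e-01, -1.69397249e-03],
       [ 3.30472464e-04, -1.92065825e-03, -9.99998101e-01]]), 'force': array([-0.10266063, -0.68548117, -0.45325625]), 'moment': array([-0.00347067, -0.02816818,  0.04018733]), 'grasp_force': 0.0, 'opening': 1.0017065838358548}
```

View pics/scene0.png

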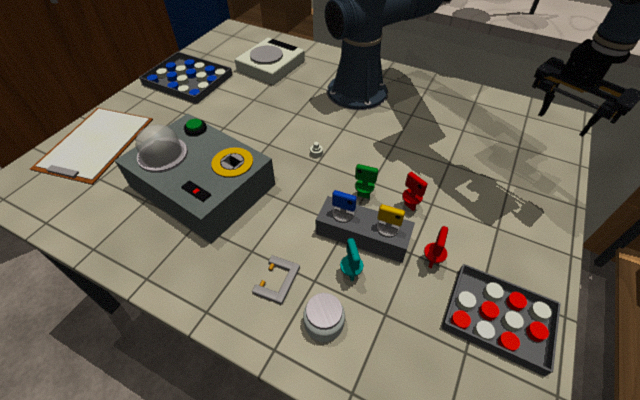

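View pics/top0.png

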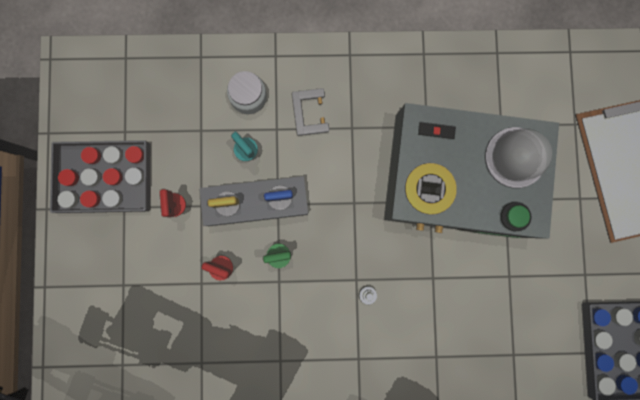

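The top view shows the yellow key at (222,202), the blue key at (279,196), the lock ring at (431,189) and the red window at (437,131). The scene view has yellow at (391,216) and the lock at (232,162). Next I'll measure these.

```bash
cat > h.py <<'E'
from rig import *
import cv2, numpy as np
def ray(n,u,v,z):
    i=camera_info(n); f=200/np.tan(np.radians(i['fovy']/2))
    d=i['orientation']@np.array([(u-i['cx'])/f,(v-i['cy'])/f,1.])
    c=i['xyz']; return (c+d*(z-c[2])/d[2])
def ymask(im):
    h=cv2.cvtColor(im,cv2.COLOR_RGB2HSV); return cv2.inRange(h,(20,150,70),(34,255,255))
def blobs(m,amin=40):
    cs,_=cv2.findContours(m,cv2.RETR_EXTERNAL,cv2.CHAIN_APPROX_NONE)
    return [c for c in cs if cv2.contourArea(c)>amin]
def world(n,c,z):  # contour -> world mm on plane z
    return np.array([ray(n,u,v,z)[:2]*1000 for u,v in c.reshape(-1,2)],np.float32)
E
python3 - <<'E'
from h import *
for n in("top","scene"):
    im=capture(n)
    for c in blobs(ymask(im)):
        a=cv2.contourArea(c)
        z=.106 if a>800 else .132
        w=world(n,c,z)
        print(n,a,cv2.boundingRect(c),z,cv2.minAreaRect(w), cv2.fitEllipse(w))
    if n=="top": T=im
    else: S=im
h=cv2.resize(T[160:220,190:310],(800,400),interpolation=cv2.INTER_CUBIC)[:,:,::-1]
l=cv2.resize(T[155:225,390:475],(400,330),interpolation=cv2.INTER_CUBIC)[:,:,::-1]
l2=cv2.resize(S[135:190,200:265],(400,330),interpolation=cv2.INTER_CUBIC)[:,:,::-1]
cv2.imwrite("pics/c1.png",np.vstack([h[100:350],np.hstack([l,l2])]))
E
```

```text
scene 131.0 (379, 204, 26, 13) 0.132 ((559.1298828125, 318.2366027832031), (21.807899475097656, 53.534854888916016), 8.16584300994873) ((558.3561401367188, 316.2624206542969), (19.24919319152832, 65.92859649658203), 8.235401153564453)
scene 916.5 (211, 147, 42, 30) 0.106 ((575.8125610351562, -97.09512329101562), (104.63946533203125, 101.76319885253906), 50.58658218383789) ((575.7737426757812, -97.275146484375), (101.66268920898438, 102.78004455566406), 150.8753204345703)
```

View pics/c1.png

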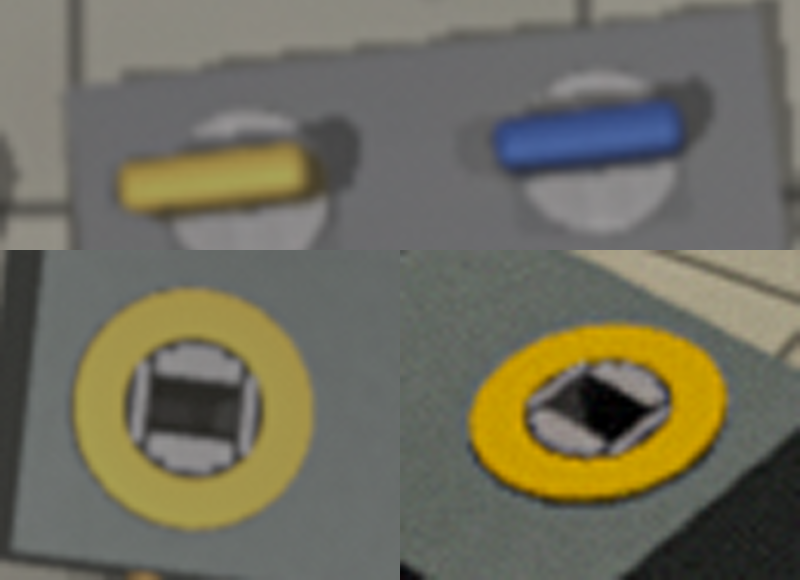

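The crop shows the yellow bow tilted slightly up to the right. The slot runs along the image horizontal, tilted about 6° down to the right, parallel to the tester's edges. The saturation threshold has to come down for the top view.

```bash
sed -i 's/(20,150,70)/(20,85,90)/' h.py
python3 - <<'E'
from h import *
n="top"; im=capture(n)
for c in blobs(ymask(im)):
    a=cv2.contourArea(c); z=.106 if a>800 else .132
    print(a,cv2.boundingRect(c),z,cv2.minAreaRect(world(n,c,z)), cv2.fitEllipse(world(n,c,z))[:2])
hs=cv2.cvtColor(im,cv2.COLOR_RGB2HSV)
for c in blobs(cv2.inRange(hs,(105,120,60),(125,255,255))):
    print("blue",cv2.boundingRect(c),cv2.minAreaRect(world(n,c,.132)))
# slot: dark pixels within rotor
g=cv2.cvtColor(im,cv2.COLOR_RGB2GRAY)
sub=cv2.resize(g[170:208,412:452],None,fx=8,fy=8,interpolation=cv2.INTER_CUBIC)
m=((sub<75)*255).astype(np.uint8); 
for c in blobs(m,500):
    c2=(c.reshape(-1,2)+.5)/8-.5+[412,170]
    print("dark",cv2.contourArea(c)/64,cv2.boundingRect(c),cv2.minAreaRect(world(n,c2,.106)))
# tester & stand edges directions
def ang(p,q,z): a,b=ray(n,*p,z),ray(n,*q,z); d=a-b; return np.degrees(np.arctan2(-d[0],d[1]))
print("tester top edge heading",ang((405,105),(557,122),.106),"stand",ang((202,186),(304,177),.06))
E
```

```text
195.5 (208, 196, 29, 11) 0.132 ((549.6653442382812, 316.1994934082031), (16.316261291503906, 54.479530334472656), 6.49545955657959) ((549.8153686523438, 315.680908203125), (16.088533401489258, 64.21322631835938))
1980.5 (405, 163, 51, 51) 0.106 ((570.517333984375, -97.11235046386719), (101.4426040649414, 101.0837173461914), 88.836669921875) ((570.0718383789062, -97.86051940917969), (101.40263366699219, 101.63238525390625))
blue (620, 376, 18, 19) ((183.54046630859375, -453.2856140136719), (31.799741744995117, 31.009403228759766), 58.956382751464844)
blue (597, 354, 17, 18) ((226.53504943847656, -410.72149658203125), (32.1649055480957, 29.902286529541016), 62.23862075805664)
blue (594, 309, 17, 17) ((311.6051940917969, -410.74798583984375), (31.652162551879883, 29.455907821655273), 62.13893508911133)
blue (265, 191, 27, 9) ((559.9441528320312, 207.3453369140625), (14.027097702026367, 51.45103073120117), 6.021846294403076)
dark 224.0 (72, 88, 164, 121) ((570.132568359375, -98.4061279296875), (39.60762023925781, 25.984102249145508), 81.8394775390625)
tester top edge heading -7.440683760797141 stand 3.984017001910281
```

```bash
cat >> h.py <<'E'
from scipy.spatial.transform import Rotation as Ro
def target(h):  # tool down, tool y at heading h deg in world
    a=np.radians(h); y=np.array([np.cos(a),np.sin(a),0]); z=np.array([0,0,-1.]); return np.c_[np.cross(y,z),y,z]
def plan(p,h,n,pose=None):
    s=read_state(); P,R=(s['position'],s['tcp_rot']) if pose is None else pose
    G=target(h); w=Ro.from_matrix(R.T@G).as_rotvec()/n; d=(np.array(p)-P)/n*1000
    print("t",s['time_s'],"pos",P.round(4),"step mm",np.linalg.norm(d).round(1),"turn",w.round(4),"F",s['force'].round(1))
    for k in range(n):
        print([[float(v) for v in (R.T@d).round(1)],[float(v) for v in w.round(4)]]); R=R@Ro.from_rotvec(w).as_matrix()
E
python3 -c "
from h import *
plan((.551,.316,.20),5.5,10)"
```

```text
t 0.25 pos [0.2122 0.5875 0.2221] step mm 43.5 turn [-1.000e-04  0.000e+00  1.128e-01] F [ 0.4  0.  -0.6]
[[-41.1, -14.0, 2.2], [-0.0001, 0.0, 0.1128]]
[[-42.4, -9.3, 2.2], [-0.0001, 0.0, 0.1128]]
[[-43.2, -4.5, 2.2], [-0.0001, 0.0, 0.1128]]
[[-43.4, 0.4, 2.2], [-0.0001, 0.0, 0.1128]]
[[-43.1, 5.3, 2.2], [-0.0001, 0.0, 0.1128]]
[[-42.2, 10.1, 2.2], [-0.0001, 0.0, 0.1128]]
[[-40.8, 14.8, 2.2], [-0.0001, 0.0, 0.1128]]
[[-38.9, 19.3, 2.2], [-0.0001, 0.0, 0.1128]]
[[-36.5, 23.6, 2.2], [-0.0001, 0.0, 0.1128]]
[[-33.6, 27.5, 2.2], [-0.0001, 0.0, 0.1128]]
```

Emit:
drive_tool:
  motion:
    - [[-41, -14, 2], [0, 0, 0.113]]
    - [[-42.5, -9, 2], [0, 0, 0.113]]
    - [[-43, -4.5, 2], [0, 0, 0.113]]
    - [[-43.5, 0.5, 2], [0, 0, 0.113]]
    - [[-43, 5, 2], [0, 0, 0.113]]

```text
time_s: 0.75
position: [0.3827, 0.451, 0.2125]
tcp_rot: [[-0.609, 0.793, 0.0], [0.793, 0.609, 0.0], [-0.0, 0.0, -1.0]]
force: [0.5, 0.3, 0.1]
opening: 1.003
grasp_force: 0.0
```

Emit:
drive_tool:
  motion:
    - [[-42, 10, 2], [0, 0, 0.113]]
    - [[-41, 15, 2], [0, 0, 0.113]]
    - [[-39, 19, 2], [0, 0, 0.113]]
    - [[-36.5, 23.5, 2], [0, 0, 0.113]]
    - [[-33.5, 27.5, 2], [0, 0, 0.113]]

```text
time_s: 1.25
position: [0.5516, 0.3147, 0.2024]
tcp_rot: [[-0.089, 0.996, -0.0], [0.996, 0.089, 0.0], [0.0, -0.0, -1.0]]
force: [0.8, 1.0, -0.8]
opening: 1.0
grasp_force: 0.0
```

Run:
```python
from h import *
s=read_state();print(s['position'],s['tcp_rot'].round(3))
a=capture("top");b=capture("scene")
s=read_state();print(s['position'],s['joint_positions'].round(1))
for n,im in(("top",a),("scene",b)):
  for c in blobs(ymask(im)):print(n,cv2.contourArea(c),cv2.boundingRect(c),cv2.minAreaRect(world(n,c,.132)))
cv2.imwrite("pics/a1.png",cv2.resize(np.hstack([a[120:290,140:340],b[100:270,290:490]]),None,fx=2,fy=2)[:,:,::-1])
plan((.551,.316,.16),5.5,2)
```

```text
[0.55163753 0.31470504 0.20240181] [[-0.089  0.996 -0.   ]
 [ 0.996  0.089  0.   ]
 [ 0.    -0.    -1.   ]]
[0.55553858 0.31216132 0.20222479] [19.4 32.4 81.5 -0.1 65.9 14.4]
top 55.0 (226, 197, 10, 8) ((551.059814453125, 299.4360656738281), (17.479368209838867, 13.593265533447266), 88.86893463134766)
top 1980.5 (405, 163, 51, 51) ((568.0344848632812, -89.72586822509766), (98.54232025146484, 98.1935806274414), 88.83692932128906)
scene 97.0 (379, 205, 26, 11) ((556.6314086914062, 317.20147705078125), (16.811752319335938, 54.939117431640625), 7.664807319641113)
scene 929.5 (211, 147, 42, 30) ((594.6029663085938, -77.83547973632812), (99.47254180908203, 99.56714630126953), 27.492467880249023)
t 1.35 pos [0.5555 0.3122 0.2022] step mm 21.3 turn [ 0.0017  0.0006 -0.0047] F [-0.8 -0.1 -0.2]
[[2.1, -2.2, 21.1], [0.0017, 0.0006, -0.0047]]
[[2.1, -2.1, 21.1], [0.0017, 0.0006, -0.0047]]
```

View pics/a1.png

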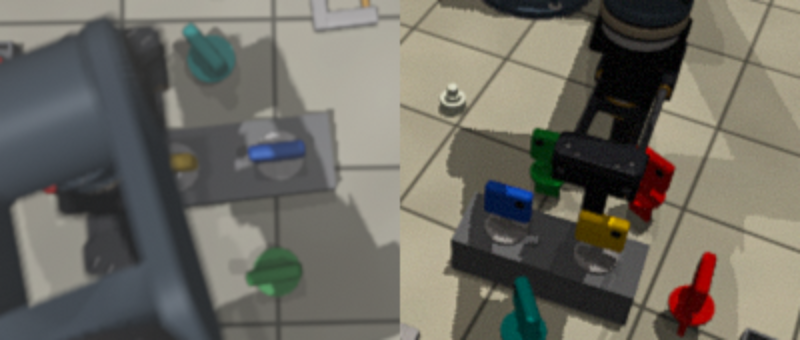

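The scene view shows the gripper above and behind the yellow bow, which sits at about (391,217), with the fingers straddling along x. I'll go lower, then check with a projection of the TCP.

Emit:
drive_tool:
  motion:
    - [[2, -1.5, 21], [0, 0, -0.005]]
    - [[2, -1.5, 21], [0, 0, -0.004]]
    - [[0, 0, 0], [0, 0, 0]]

```text
time_s: 1.65
position: [0.544, 0.3193, 0.1575]
tcp_rot: [[-0.104, 0.995, -0.007], [0.995, 0.104, -0.002], [-0.002, -0.008, -1.0]]
force: [-0.8, -0.2, -0.5]
opening: 1.003
grasp_force: 0.0
```

```bash
cat >> h.py <<'E'
def proj(n,p):
    i=camera_info(n); f=200/np.tan(np.radians(i['fovy']/2))
    q=i['orientation'].T@(np.array(p)-i['xyz']); return i['cx']+f*q[0]/q[2], i['cy']+f*q[1]/q[2]
E
python3 - <<'E'
from h import *
b=capture("scene")
s=read_state();P=s['position'];R=s['tcp_rot'];print(P,s['joint_positions'].round(1))
v=cv2.resize(b[120:270,310:460],None,fx=4,fy=4)[:,:,::-1].copy()
for q,col in((P+R[:,1]*.0435,(0,0,255)),(P-R[:,1]*.0435,(0,255,0)),(P,(255,0,255)),((.552,.316,.132),(255,255,255)),((.552,.316,.086),(255,255,255))):
    u=proj("scene",q); cv2.circle(v,(int((u[0]-310)*4+2),int((u[1]-120)*4+2)),4,col,-1)
cv2.imwrite("pics/a2.png",v)
plan((.552,.316,.092),5.5,3)
E
```

```text
[0.54529708 0.31971586 0.15914932] [20.3 35.  84.2  0.  61.  14.3]
t 1.7 pos [0.5453 0.3197 0.1591] step mm 22.5 turn [-0.0014  0.0003  0.0027] F [ 0.8 -0.9 -0. ]
[[-1.4, 2.2, 22.4], [-0.0014, 0.0003, 0.0027]]
[[-1.4, 2.2, 22.4], [-0.0014, 0.0003, 0.0027]]
[[-1.4, 2.1, 22.4], [-0.0014, 0.0003, 0.0027]]
```

View pics/a2.png

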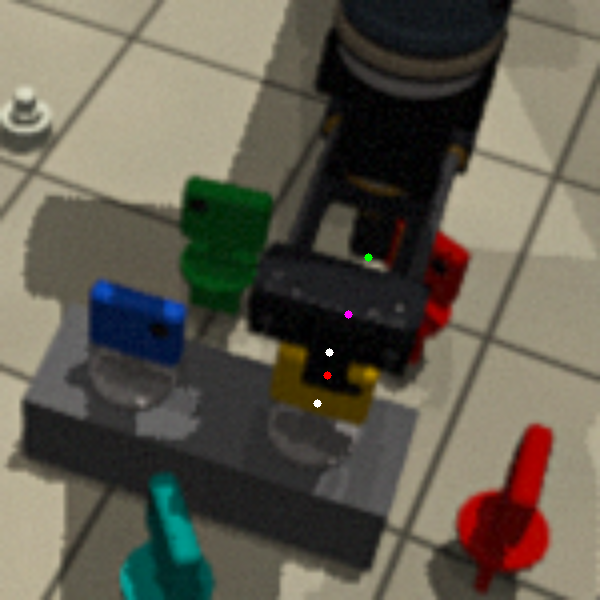

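The front fingertip, at crop (328,375), lies in front of the middle of the yellow bow and matches its projection. The view is consistent, so I'll descend and grip.

Emit:
drive_tool:
  motion:
    - [[-1.4, 2.2, 22], [0, 0, 0]]
    - [[-1.4, 2.2, 22], [0, 0, 0]]
    - [[-1.4, 2.2, 22], [0, 0, 0]]
    - [[0, 0, 0], [0, 0, 0]]
    - [[0, 0, 0], [0, 0, 0]]

```text
time_s: 2.2
position: [0.5545, 0.3167, 0.0955]
tcp_rot: [[-0.103, 0.995, 0.001], [0.995, 0.103, 0.0], [0.0, 0.001, -1.0]]
force: [0.9, 0.3, 0.4]
opening: 0.998
grasp_force: 0.0
```

Emit:
drive_tool:
  motion:
    - [[0, 0, 0], [0, 0, 0]]
    - [[0, 0, 0], [0, 0, 0]]
    - [[0, 0, 0], [0, 0, 0]]
    - [[0, 0, 0], [0, 0, 0]]
    - [[0, 0, 0], [0, 0, 0]]
  gripper: 0

```text
time_s: 2.7
position: [0.5542, 0.3163, 0.0949]
tcp_rot: [[-0.103, 0.995, 0.0], [0.995, 0.103, 0.0], [0.0, 0.0, -1.0]]
force: [-0.3, 0.5, -0.9]
opening: 0.628
grasp_force: 0.0
```

Emit:
drive_tool:
  motion:
    - [[0, 0, 0], [0, 0, 0]]
    - [[0, 0, 0], [0, 0, 0]]
    - [[0, 0, 0], [0, 0, 0]]

```text
time_s: 3.0
position: [0.5541, 0.3162, 0.0945]
tcp_rot: [[-0.103, 0.995, -0.0], [0.995, 0.103, -0.0], [-0.0, -0.0, -1.0]]
force: [0.9, -0.5, 0.6]
opening: 0.354
grasp_force: 0.0
```

Emit:
drive_tool:
  motion:
    - [[0, 0, 1], [0, 0, 0]]
    - [[0, 0, 0], [0, 0, 0]]
    - [[0, 0, 0], [0, 0, 0]]
    - [[0, 0, 0], [0, 0, 0]]
    - [[0, 0, 0], [0, 0, 0]]

```text
time_s: 3.5
position: [0.554, 0.3162, 0.0934]
tcp_rot: [[-0.103, 0.995, -0.0], [0.995, 0.103, -0.0], [-0.0, -0.0, -1.0]]
force: [-1.0, -0.3, -0.5]
opening: 0.179
grasp_force: 30.0
```

Run:
```python
from h import *
s=read_state();print(s['position'],s['opening'],s['grasp_force'],s['force'])
```

```text
[0.55403141 0.31621401 0.09344281] 0.1786793502450824 29.999866196885705 [-1.03572901 -0.30371143 -0.50865596]
```

Gripped at 15.6 mm. Lifting.

Emit:
drive_tool:
  motion:
    - [[0, 0, -15], [0, 0, 0]]
    - [[0, 0, -25], [0, 0, 0]]
    - [[0, 0, -35], [0, 0, 0]]
    - [[0, 0, -40], [0, 0, 0]]
    - [[0, 0, -30], [0, 0, 0]]

```text
time_s: 4.0
position: [0.5548, 0.3166, 0.2424]
tcp_rot: [[-0.103, 0.995, 0.004], [0.995, 0.103, 0.001], [0.001, 0.004, -1.0]]
force: [0.9, 0.4, -1.6]
opening: 0.186
grasp_force: 30.0
```

Emit:
drive_tool:
  motion:
    - [[0, 0, -5], [0, 0, 0]]
    - [[0, 0, 0], [0, 0, 0]]
    - [[0, 0, 0], [0, 0, 0]]

```text
time_s: 4.3
position: [0.553, 0.3158, 0.2423]
tcp_rot: [[-0.103, 0.995, -0.003], [0.995, 0.103, -0.001], [-0.001, -0.003, -1.0]]
force: [-0.5, 0.3, -1.5]
opening: 0.181
grasp_force: 30.0
```

Run:
```python
from h import *
s=read_state();print(s['opening'],s['grasp_force'],s['joint_positions'].round(1))
plan((.572,-.098,.243),-7.6,11)
```

```text
0.18080045883554716 29.999742270447314 [19.7 30.1 78.9 -0.  71.2 13.8]
t 4.3 pos [0.553  0.3158 0.2423] step mm 37.7 turn [-0.0002  0.0001  0.0214] F [-0.5  0.3 -1.5]
[[-37.6, -2.1, -0.0], [-0.0002, 0.0001, 0.0214]]
[[-37.6, -1.3, -0.0], [-0.0002, 0.0001, 0.0214]]
[[-37.7, -0.5, -0.0], [-0.0002, 0.0001, 0.0214]]
[[-37.7, 0.3, -0.0], [-0.0002, 0.0001, 0.0214]]
[[-37.6, 1.1, -0.0], [-0.0002, 0.0001, 0.0214]]
[[-37.6, 1.9, -0.1], [-0.0002, 0.0001, 0.0214]]
[[-37.6, 2.7, -0.1], [-0.0002, 0.0001, 0.0214]]
[[-37.5, 3.5, -0.1], [-0.0002, 0.0001, 0.0214]]
[[-37.4, 4.3, -0.1], [-0.0002, 0.0001, 0.0214]]
[[-37.3, 5.1, -0.1], [-0.0002, 0.0001, 0.0214]]
[[-37.2, 5.9, -0.1], [-0.0002, 0.0001, 0.0214]]
```

Emit:
drive_tool:
  motion:
    - [[-20, -1, 0], [0, 0, 0.0235]]
    - [[-38, -1, 0], [0, 0, 0.0235]]
    - [[-40, -0.5, 0], [0, 0, 0.0235]]
    - [[-40, 0.3, 0], [0, 0, 0.0235]]
    - [[-40, 1.2, 0], [0, 0, 0.0235]]

```text
time_s: 4.8
position: [0.5606, 0.1369, 0.2412]
tcp_rot: [[0.015, 1.0, -0.005], [1.0, -0.015, -0.0], [-0.0, -0.005, -1.0]]
force: [0.3, 1.1, -1.1]
opening: 0.183
grasp_force: 30.0
```

Emit:
drive_tool:
  motion:
    - [[-40, 2, 0], [0, 0, 0.0235]]
    - [[-40, 3, 0], [0, 0, 0.0235]]
    - [[-40, 4, 0], [0, 0, 0.0235]]
    - [[-38, 5, 0], [0, 0, 0.0235]]
    - [[-30, 4.5, 0], [0, 0, 0.0235]]

```text
time_s: 5.3
position: [0.5681, -0.0525, 0.2412]
tcp_rot: [[0.134, 0.991, -0.004], [0.991, -0.134, 0.001], [0.0, -0.005, -1.0]]
force: [0.8, 0.6, -0.9]
opening: 0.183
grasp_force: 30.0
```

Emit:
drive_tool:
  motion:
    - [[-18, 3, 0], [0, 0, 0]]
    - [[-10, 1.5, 0], [0, 0, 0]]
    - [[0, 0, 0], [0, 0, 0]]
    - [[0, 0, 0], [0, 0, 0]]
    - [[0, 0, 0], [0, 0, 0]]

```text
time_s: 5.8
position: [0.5699, -0.0775, 0.2431]
tcp_rot: [[0.13, 0.991, -0.001], [0.991, -0.13, 0.001], [0.001, -0.001, -1.0]]
force: [0.6, 0.3, -0.5]
opening: 0.183
grasp_force: 30.0
```

Emit:
drive_tool:
  motion:
    - [[0, 0, 0], [0, 0, 0]]
    - [[0, 0, 0], [0, 0, 0]]
    - [[0, 0, 0], [0, 0, 0]]
    - [[0, 0, 0], [0, 0, 0]]

```text
time_s: 6.2
position: [0.5703, -0.0786, 0.2437]
tcp_rot: [[0.131, 0.991, 0.0], [0.991, -0.131, -0.0], [-0.0, 0.0, -1.0]]
force: [-0.4, 0.2, -0.2]
opening: 0.182
grasp_force: 30.0
```

Run:
```python
from h import *
a=capture("top");b=capture("scene")
s=read_state();P=s['position'];R=s['tcp_rot'];print(P.round(4),s['opening'],s['grasp_force'])
bz=P[2]+.0156
v=b[60:210,160:310]; v=cv2.resize(v,None,fx=4,fy=4)[:,:,::-1].copy()
for q,col in(((P[0],P[1],bz),(255,0,255)),((P[0],P[1],bz-.089),(0,0,255)),((.571,-.098,.106),(0,255,0))):
    u=proj("scene",q); cv2.circle(v,(int((u[0]-160)*4+2),int((u[1]-60)*4+2)),3,col,-1)
cv2.imwrite("pics/l1.png",v)
for n,im in(("top",a),("scene",b)):
  for c in blobs(ymask(im)):
    print(n,cv2.contourArea(c),cv2.boundingRect(c))
plan((.571,-.098,.2),-7.6,3)
```

```text
[ 0.5703 -0.0788  0.2436] 0.1815361998320861 29.999945112504065
top 643.0 (406, 163, 32, 51)
scene 396.5 (211, 148, 41, 28)
t 6.3 pos [ 0.5703 -0.0788  0.2436] step mm 15.9 turn [0.     0.     0.0003] F [ 1.1  0.2 -1. ]
[[-6.3, 1.1, 14.5], [0.0, 0.0, 0.0003]]
[[-6.3, 1.1, 14.5], [0.0, 0.0, 0.0003]]
[[-6.3, 1.1, 14.5], [0.0, 0.0, 0.0003]]
```

View pics/l1.png

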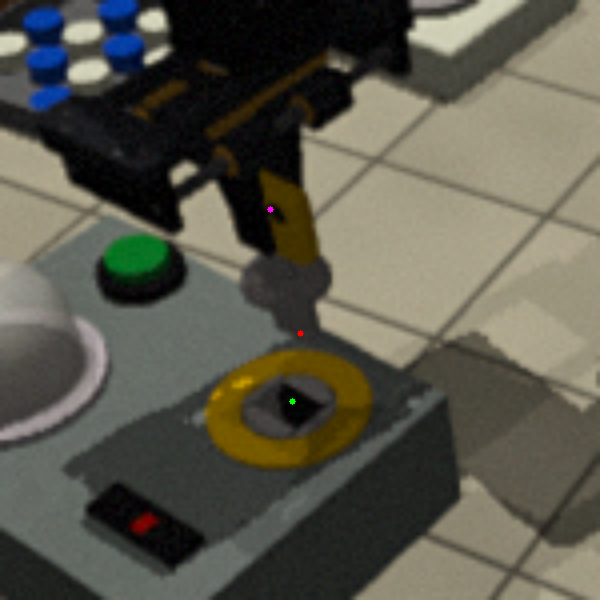

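The picture shows the key held upright, its flange at crop (285,277), where the TCP predicts it. The ring is centred at crop (288,407) and the window is red. Moving to just above the slot.

Emit:
drive_tool:
  motion:
    - [[-7, 0, 10], [0, 0, 0]]
    - [[-7, 0, 18], [0, 0, 0]]
    - [[-4.5, 0, 16], [0, 0, 0]]
    - [[0, 0, 8], [0, 0, 0]]
    - [[0, 0, 0], [0, 0, 0]]

```text
time_s: 6.8
position: [0.5667, -0.0972, 0.1898]
tcp_rot: [[0.132, 0.991, -0.003], [0.991, -0.132, 0.001], [0.001, -0.004, -1.0]]
force: [-0.3, 0.0, -1.0]
opening: 0.182
grasp_force: 30.0
```

Emit:
drive_tool:
  motion:
    - [[0, 0, 0], [0, 0, 0]]
    - [[0, 0, 0], [0, 0, 0]]
    - [[0, 0, 0], [0, 0, 0]]
    - [[0, 0, 0], [0, 0, 0]]

```text
time_s: 7.2
position: [0.5682, -0.0972, 0.1922]
tcp_rot: [[0.131, 0.991, 0.001], [0.991, -0.131, -0.0], [-0.0, 0.001, -1.0]]
force: [-0.4, -0.3, -0.3]
opening: 0.182
grasp_force: 30.0
```

Run:
```python
from h import *
b=capture("scene");a=capture("top")
s=read_state();P=s['position'];print(P.round(4),s['tcp_rot'].round(3)[:2,1])
bz=P[2]+.0156
v=b[110:185,195:270]; v=cv2.resize(v,None,fx=8,fy=8,interpolation=cv2.INTER_CUBIC)[:,:,::-1].copy()
def dot(q,col):
    u=proj("scene",q); cv2.circle(v,(int((u[0]-195)*8+4),int((u[1]-110)*8+4)),3,col,-1)
R=s['tcp_rot']
for sg in(-1,1): dot(P+[0,0,.0156-.089]+sg*.017*R[:,0],(0,0,255))
for t in np.linspace(0,6.283,24): dot((.573+.052*np.cos(t),-.0975+.052*np.sin(t),.106),(0,255,0))
dot((.573,-.0975,.106),(0,255,0))
cv2.imwrite("pics/l2.png",v)
```

```text
[ 0.568  -0.0972  0.192 ] [ 0.991 -0.131]
```

View pics/l2.png

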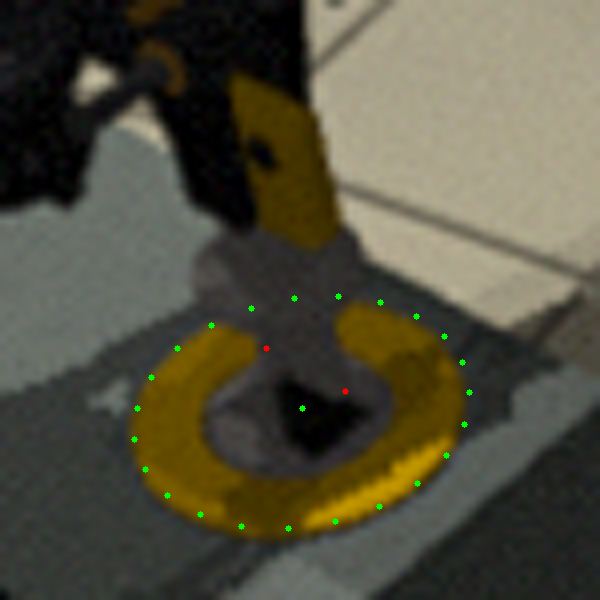

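The blade tip is about 12 mm over the rotor, on the slot's line but short in x by about 6 mm (the slot centre is near crop (298,414)). Correct, then lower with the force watched.

Emit:
drive_tool:
  motion:
    - [[0.5, 3, 0], [0, 0, 0]]
    - [[0, 2.5, 0], [0, 0, 0]]
    - [[0, 0, 3], [0, 0, 0]]
    - [[0, 0, 3], [0, 0, 0]]
    - [[0, 0, 0], [0, 0, 0]]

```text
time_s: 7.8
position: [0.5728, -0.0973, 0.1848]
tcp_rot: [[0.132, 0.991, -0.002], [0.991, -0.132, 0.001], [0.0, -0.002, -1.0]]
force: [-1.0, 0.6, -0.7]
opening: 0.181
grasp_force: 30.0
```

Emit:
drive_tool:
  motion:
    - [[0, 0, 4], [0, 0, 0]]
    - [[0, 0, 4], [0, 0, 0]]
    - [[0, 0, 3], [0, 0, 0]]
    - [[0, 0, 0], [0, 0, 0]]
    - [[0, 0, 0], [0, 0, 0]]

```text
time_s: 8.3
position: [0.5733, -0.0974, 0.1744]
tcp_rot: [[0.132, 0.991, -0.0], [0.991, -0.132, 0.0], [0.0, -0.0, -1.0]]
force: [-0.0, -0.4, -0.7]
opening: 0.184
grasp_force: 30.0
```

Emit:
drive_tool:
  motion:
    - [[0, 0, 4], [0, 0, 0]]
    - [[0, 0, 4], [0, 0, 0]]
    - [[0, 0, 4], [0, 0, 0]]
    - [[0, 0, 0], [0, 0, 0]]
    - [[0, 0, 0], [0, 0, 0]]

```text
time_s: 8.8
position: [0.5732, -0.0974, 0.1623]
tcp_rot: [[0.132, 0.991, -0.0], [0.991, -0.132, 0.0], [0.0, -0.0, -1.0]]
force: [0.7, -0.0, 0.2]
opening: 0.181
grasp_force: 30.0
```

Emit:
drive_tool:
  motion:
    - [[0, 0, 5], [0, 0, 0]]
    - [[0, 0, 5], [0, 0, 0]]
    - [[0, 0, 5], [0, 0, 0]]
    - [[0, 0, 3], [0, 0, 0]]
    - [[0, 0, 0], [0, 0, 0]]

```text
time_s: 9.3
position: [0.5729, -0.0973, 0.1438]
tcp_rot: [[0.132, 0.991, -0.001], [0.991, -0.132, 0.0], [0.0, -0.001, -1.0]]
force: [0.2, 0.7, -0.9]
opening: 0.181
grasp_force: 30.0
```

Emit:
drive_tool:
  motion:
    - [[0, 0, 2], [0, 0, 0]]
    - [[0, 0, 1.5], [0, 0, 0]]
    - [[0, 0, 0], [0, 0, 0]]
    - [[0, 0, 0], [0, 0, 0]]
    - [[0, 0, 0], [0, 0, 0]]

```text
time_s: 9.8
position: [0.5734, -0.0975, 0.1412]
tcp_rot: [[0.132, 0.991, 0.0], [0.991, -0.132, -0.0], [-0.0, 0.0, -1.0]]
force: [-0.7, -0.2, -0.7]
opening: 0.18
grasp_force: 30.0
```

Emit:
drive_tool:
  motion:
    - [[0, 0, 1], [0, 0, 0]]
    - [[0, 0, 0], [0, 0, 0]]
    - [[0, 0, 0], [0, 0, 0]]

```text
time_s: 10.1
position: [0.5733, -0.0975, 0.14]
tcp_rot: [[0.132, 0.991, -0.0], [0.991, -0.132, -0.0], [-0.0, -0.0, -1.0]]
force: [-0.2, 0.4, -0.9]
opening: 0.182
grasp_force: 30.0
```

The key is home by height with no contact force. Turn clockwise (positive about tool z).

Emit:
drive_tool:
  motion:
    - [[0, 0, 0], [0, 0, 0.06]]
    - [[0, 0, 0], [0, 0, 0.08]]
    - [[0, 0, 0], [0, 0, 0.08]]
    - [[0, 0, 0], [0, 0, 0.08]]
    - [[0, 0, 0], [0, 0, 0.06]]

```text
time_s: 10.6
position: [0.5727, -0.0971, 0.1399]
tcp_rot: [[0.475, 0.88, -0.002], [0.88, -0.475, 0.001], [-0.0, -0.002, -1.0]]
force: [-0.1, 0.2, -0.6]
opening: 0.181
grasp_force: 30.0
```

Emit:
drive_tool:
  motion:
    - [[0, 0, 0], [0, 0, 0.08]]
    - [[0, 0, 0], [0, 0, 0.08]]
    - [[0, 0, 0], [0, 0, 0.08]]
    - [[0, 0, 0], [0, 0, 0.08]]
    - [[0, 0, 0], [0, 0, 0.06]]

```text
time_s: 11.1
position: [0.5734, -0.0973, 0.1399]
tcp_rot: [[0.767, 0.641, 0.0], [0.641, -0.767, 0.0], [0.0, -0.0, -1.0]]
force: [0.7, 0.3, -2.0]
opening: 0.178
grasp_force: 30.0
```

Run:
```python
from h import *
s=read_state();print(s['position'].round(4),s['force'].round(2),s['moment'].round(3),s['opening'],s['joint_positions'].round(1),"heading",np.degrees(np.arctan2(s['tcp_rot'][1,1],s['tcp_rot'][0,1])))
```

```text
[ 0.5734 -0.0973  0.1399] [ 0.69  0.33 -2.  ] [-0.077  0.012  0.115] 0.17841398909839115 [-20.6  33.   92.9   0.   54.1  29.5] heading -50.09849245384186
```

Emit:
drive_tool:
  motion:
    - [[0, 0, 0], [0, 0, 0.08]]
    - [[0, 0, 0], [0, 0, 0.08]]
    - [[0, 0, 0], [0, 0, 0.08]]
    - [[0, 0, 0], [0, 0, 0.08]]
    - [[0, 0, 0], [0, 0, 0.08]]

```text
time_s: 11.6
position: [0.574, -0.0978, 0.14]
tcp_rot: [[0.956, 0.292, 0.001], [0.292, -0.956, -0.001], [0.001, 0.001, -1.0]]
force: [1.5, -0.4, -1.9]
opening: 0.182
grasp_force: 30.0
```

Emit:
drive_tool:
  motion:
    - [[0, 0, 0], [0, 0, 0.07]]
    - [[0, 0, 0], [0, 0, 0.06]]
    - [[0, 0, 0], [0, 0, 0.05]]
    - [[0, 0, 0], [0, 0, 0.03]]
    - [[0, 0, 0], [0, 0, 0]]

```text
time_s: 12.1
position: [0.5741, -0.0982, 0.14]
tcp_rot: [[0.996, 0.089, 0.002], [0.089, -0.996, -0.001], [0.002, 0.002, -1.0]]
force: [1.9, -2.0, -2.2]
opening: 0.184
grasp_force: 30.0
```

Run:
```python
from h import *
s=read_state();print(s['position'].round(4),s['force'].round(2),s['moment'].round(3),s['opening'],"heading",np.degrees(np.arctan2(s['tcp_rot'][1,1],s['tcp_rot'][0,1])))
b=capture("scene")
cv2.imwrite("pics/t1.png",cv2.resize(b[90:200,150:290],None,fx=5,fy=5)[:,:,::-1])
```

```text
[ 0.5741 -0.0982  0.14  ] [ 1.86 -2.04 -2.22] [-0.451 -0.136  0.047] 0.18416778345651122 heading -84.88772491301822
```

View pics/t1.png

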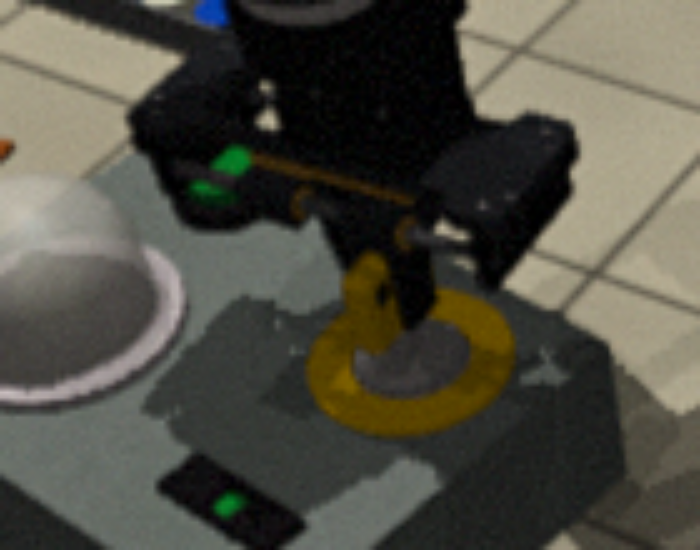

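The window (crop (230,505)) is green, the key is home in the lock and the flange is on the rotor. A last nudge to the stop, ease off, then release.

Emit:
drive_tool:
  motion:
    - [[0, 0, 0], [0, 0, 0.03]]
    - [[0, 0, 0], [0, 0, 0.02]]
    - [[0, 0, 0], [0, 0, 0]]
    - [[0, 0, 0], [0, 0, -0.03]]
    - [[0, 0, 0], [0, 0, 0]]

```text
time_s: 12.65
position: [0.574, -0.0981, 0.1403]
tcp_rot: [[0.998, 0.069, 0.002], [0.069, -0.998, -0.001], [0.001, 0.001, -1.0]]
force: [2.8, -3.8, -3.3]
opening: 0.183
grasp_force: 30.0
```

Emit:
drive_tool:
  motion:
    - [[0, 0, 0], [0, 0, 0]]
    - [[0, 0, 0], [0, 0, 0]]
    - [[0, 0, 0], [0, 0, 0]]
    - [[0, 0, 0], [0, 0, 0]]
    - [[0, 0, 0], [0, 0, 0]]
  gripper: 0.7

```text
time_s: 13.15
position: [0.573, -0.0971, 0.1401]
tcp_rot: [[0.998, 0.069, -0.001], [0.069, -0.998, 0.001], [-0.001, -0.001, -1.0]]
force: [1.1, 0.1, -1.1]
opening: 0.549
grasp_force: 0.0
```

Emit:
drive_tool:
  motion:
    - [[0, 0, 0], [0, 0, 0]]
    - [[0, 0, 0], [0, 0, 0]]
    - [[0, 0, 0], [0, 0, 0]]
    - [[0, 0, 0], [0, 0, 0]]
    - [[0, 0, 0], [0, 0, 0]]

```text
time_s: 13.65
position: [0.5733, -0.0974, 0.14]
tcp_rot: [[0.998, 0.069, -0.0], [0.069, -0.998, 0.0], [-0.0, -0.0, -1.0]]
force: [-0.7, -0.7, 0.4]
opening: 0.698
grasp_force: 0.0
```

Released. Straight up, then a check.

Emit:
drive_tool:
  motion:
    - [[0, 0, -15], [0, 0, 0]]
    - [[0, 0, -25], [0, 0, 0]]
    - [[0, 0, -35], [0, 0, 0]]
    - [[0, 0, -35], [0, 0, 0]]
    - [[0, 0, -30], [0, 0, 0]]

```text
time_s: 14.15
position: [0.5735, -0.0975, 0.2819]
tcp_rot: [[0.998, 0.069, 0.001], [0.069, -0.998, -0.0], [0.001, 0.0, -1.0]]
force: [-0.0, 0.2, -0.5]
opening: 0.7
grasp_force: 0.0
```

Emit:
drive_tool:
  motion:
    - [[0, 0, -20], [0, 0, 0]]
    - [[0, 0, -10], [0, 0, 0]]
    - [[0, 0, 0], [0, 0, 0]]
    - [[0, 0, 0], [0, 0, 0]]
    - [[0, 0, 0], [0, 0, 0]]

```text
time_s: 14.65
position: [0.5725, -0.0971, 0.3083]
tcp_rot: [[0.998, 0.069, -0.003], [0.069, -0.998, 0.001], [-0.003, -0.001, -1.0]]
force: [0.4, -0.3, -1.1]
opening: 0.702
grasp_force: 0.0
```

Run:
```python
from h import *
b=capture("scene")
v=cv2.resize(b[90:260,130:420],None,fx=2.7,fy=2.7)[:,:,::-1].copy()
for z in(.106,.155,.178):
    u=proj("scene",(.574,-.0975,z)); cv2.circle(v,(int((u[0]-130)*2.7),int((u[1]-90)*2.7)),2,(255,0,255),-1)
cv2.imwrite("pics/e1.png",v); print(read_state()['position'])
```

```text
[ 0.57255397 -0.09718198  0.30836455]
```

View pics/e1.png

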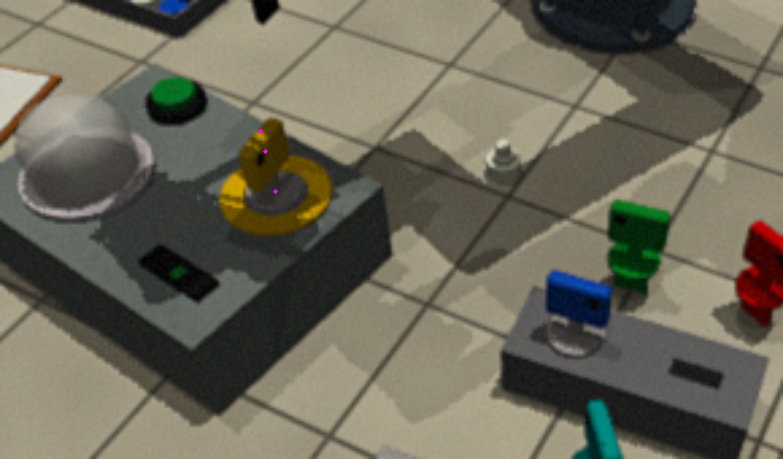

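The yellow key stands upright and home in the lock at (265,155), with the window green at (178,272). The blue key is in place at (578,300), and the arm is clear.

```bash
python3 -c "
from rig import *
print(hand_in())"
```

```text
the job is handed in; nothing more can be done
None
```

The yellow key is fully in the lock, turned clockwise to its stop and released; the tester window shows green, the blue key is where it stood, and I handed the job in at about 15 s on the robot clock (the hand-in returned no verdict).

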